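# Stack a glass lamp in its gluing tray and slide the tray home

### The job

In the pocket of the black assembly tray, stack the three lamp parts squarely one after the other: first the oak foot, then the brass frame on it, then the glass slab on top, each down flat and the glass set down gently. Then slide the loaded tray forward between the aluminium rails until it is fully home against the end stop, with the stack still square, and leave the tin, the roll of copper foil and the bottle where they are.

Things in the scene. Friction and masses are not known exactly. Their poses are not given: they have to be found in the camera images.
- tray: loose assembly tray, about 0.6 kg, on the bench in front of the holder: black base plate 150 (x) x 110 (y) x 10 mm with aluminium guide walls and a push plate. Origin at the centre of its underside, z up, x forward (towards the holder). At the start it stands 155 to 180 mm short of home, up to 4 mm off line and 0.08 rad askew
- pocket (a point): centre of the tray's pocket floor, 10 mm above the tray's underside; axes as the tray. Pocket 104 (x) x 60 (y) mm inside, guide walls rise 44 mm, then flares lean 30 degrees outward up to 53 mm. End walls at x = +-52 mm, 10 mm thick. Long sides, at y = +-30 mm, have only short walls at x = +-34 to 52 mm, 8 mm thick: the middle 68 mm is open for fingers
- push (a point): middle of the near face of the tray's black upright push plate, at tray x = -75 mm, 28 mm above the tray's underside; axes as the tray. The plate is smooth, 70 mm wide (y), 12 mm thick, and stands from 10 to 46 mm above the underside
- holder: holder fixed to the bench: two parallel waxed (slippery) aluminium rails and a dark steel end stop. Origin on the bench where the tray's origin lies when fully home; x is the slide-in direction. Rails x = -30 to 75 mm, 19 mm high, 114 mm apart inside (2 mm play each side of the tray); their lips, 13 to 19 mm up, reach in to y = +-45 mm over the tray's edges. Stop face at x = 75 mm, 28 mm high
- mouth (a point): middle of the holder's open mouth on the bench, at holder x = -75 mm; axes as the holder. The mouth narrows from 134 mm here to 114 mm at holder x = -30 mm; no lips there, 19 mm high
- oak: lamp foot: solid pale oak block, 100 (x) x 56 (y) x 24 mm high, with a small white disc in its upper face, 0.1 kg, lying on the bench, loose; origin at the centre of its underside, z up
- frame: spacer: open rectangular brass frame, 100 (x) x 56 (y) x 14 mm high, bars 10 mm wide, 0.3 kg, loose; origin at the centre of its underside, z up
- glass: green cast-glass slab, 100 (x) x 56 (y) x 14 mm, 0.2 kg, loose; origin at the centre of its underside, z up
- tin: bystander: closed round tin, 60 mm across, 45 mm high, among the lamp parts; origin at the centre of its underside
- roll: bystander: roll of copper foil lying flat, 90 mm across, 12 mm high; origin at the centre of its underside
- flux: bystander: bottle, 56 mm across, 130 mm high; origin at the centre of its underside
There are look-alikes about, which are no part of the job. Leave any pink or purple look-alike of the oak alone.

How it is judged:
On the way, in this order (a step that is already met when the one before it is completed fails the run):
1. oak foot down flat and square in the tray's pocket, released (horizontal distance between oak and tray below 0.005 m and angle between the x axis of oak and the x axis of tray, either way round below 0.08 rad and angle between the z axis of oak and the z axis of tray, either way round below 0.05 rad and z of oak in the frame of tray between 0.0075 and 0.0125 m and contact force between oak and the fingers below 0.1 N), for 0.2 s.
2. brass frame down flat and square on the oak foot, released (horizontal distance between each of oak, frame and tray below 0.005 m and angle between the x axis of each of oak, frame and the x axis of tray, either way round below 0.08 rad and angle between the z axis of each of oak, frame and the z axis of tray, either way round below 0.05 rad and z of oak in the frame of tray between 0.0075 and 0.0125 m and z of frame in the frame of tray between 0.0315 and 0.0365 m and contact force between frame and the fingers below 0.1 N), for 0.2 s.
3. glass slab down flat and square on the brass frame, released (horizontal distance between each of oak, frame, glass and tray below 0.005 m and angle between the x axis of each of oak, frame, glass and the x axis of tray, either way round below 0.08 rad and angle between the z axis of each of oak, frame, glass and the z axis of tray, either way round below 0.05 rad and z of oak in the frame of tray between 0.0075 and 0.0125 m and z of frame in the frame of tray between 0.0315 and 0.0365 m and z of glass in the frame of tray between 0.0455 and 0.0505 m and contact force between glass and the fingers below 0.1 N), for 0.2 s.
4. loaded tray fully home in the holder (x of tray in the frame of holder between -0.006 and 0.004 m and y of tray in the frame of holder between -0.005 and 0.005 m and angle between the x axis of tray and the x axis of holder, either way round below 0.05 rad and angle between tray's own z axis and vertical below 0.04 rad and height (world z) of tray below 0.004 m and horizontal distance between each of oak, frame, glass and tray below 0.005 m and angle between the x axis of each of oak, frame, glass and the x axis of tray, either way round below 0.08 rad and angle between the z axis of each of oak, frame, glass and the z axis of tray, either way round below 0.05 rad and z of oak in the frame of tray between 0.0075 and 0.0125 m and z of frame in the frame of tray between 0.0315 and 0.0365 m and z of glass in the frame of tray between 0.0455 and 0.0505 m), for 0.2 s.
At the end, for the whole second after the job is handed in: Tray flat in the rails, within 6 mm of home, 5 mm of the centre line, 0.05 rad of straight. Oak, frame, glass in that order in its pocket, each within 5 mm of centre, 0.08 rad of square, 0.05 rad of flat, 2.5 mm of its height (undersides 10, 34, 48 mm above the tray's), all at rest (all of step 4 and linear speed of each of tray, oak, frame, glass below 0.01 m/s); the robot touches nothing.
It fails at once if the closed tin pushed more than 30 mm (distance of tin from where it was at the start of the episode above 0.03 m).
It fails at once if the copper roll pushed more than 30 mm (distance of roll from where it was at the start of the episode above 0.03 m).
It fails at once if the flux bottle pushed more than 30 mm (distance of flux from where it was at the start of the episode above 0.03 m).
It fails at once if glass slab dropped: falls faster than 0.5 m/s (more than about 13 mm) out of the fingers (contact force between glass and the fingers below 0.1 N and linear speed of glass above 0.5 m/s).
It also fails if it takes over 67 s, if anything falls off the work surface, if the arm or the gripper's body presses on something with over 40 N, if the wrist force passes 120 N, or if a joint passes its speed limit or range.

### The arm

A 6-joint arm with a two-finger parallel gripper is mounted at the origin on the work surface. World frame = base frame: x ahead of the robot, y to its left, z up, the work surface at z = 0. Lengths are in m, angles in rad, forces in N, time in s.
With the tool pointing down it reaches from about 0.325 to 0.9 m from the base axis. Payload 6.1 kg.
Tool frame: the origin (TCP) lies midway between the tips of the shut fingers; the grasp point (between the pads) lies env.grasp_offset behind it (env.grasp_offset is the distance from the TCP to the grasp point, in m); x points along the fingers, y is the direction in which the jaws open and shut, and the axes are right-handed (so a half turn about x gives the same grasp; the last joint's range is limited). The gripper opens to 85 mm and grips with 20 to 120 N. Pads are 22 mm wide; open, the fingers measure 114 mm over their backs; the gripper's body (76 mm by 85 mm) begins 54 mm behind the grasp point. The pads swing forward as they close: fully open they stand 13 mm farther back than shut.
Start: joints at [1.111, 0.22, 1.526, -0, 1.395, -0.126], TCP at [0.205, 0.59, 0.206] pointing down, gripper open.
Joint ranges: [-2.98, 2.98], [-0.91, 2.08], [0.09, 2.57], [-1.24, 4.39], [0.2, 2.65], [-2.68, 2.68]. Speed limits (rad/s): [2.57, 2.57, 3.01, 3.14, 3.14, 3.14].

### API

Orientations are given as a 3x3 rotation matrix whose columns are the frame's x, y, z axes.
In Python, from plant import telemetry, imaging, ticket, env gives the robot as it stands.
- The arm moves only by the tool send_rows, never from a script. Its argument "commands" is a list of rows, each a list of 5 numbers: the gripper command: -1 is shut, 1 is fully open, values between are in proportion, then the shift along the tool's x, y, z in mm, then the turn about the tool's x in rad. In form: [[hand, dx, dy, dz, yaw], ...]. A call has 1 to 20 rows; each row shifts and turns the commanded pose from where the row before left it, along the tool's axes as they then stand; what a row does not reach is not made up. A row lasts 1/8 s, in which the tool goes at most 62.5 mm and 10.7 degrees, less where a joint would pass 70% of its speed; a pose out of reach is approached as far as the arm can. A call with a gripper value outside its range is refused whole. The fingers move at their own pace and stop on an object; "squeeze" is the grip in N (left out, the last holds). Time passes only in rows, so rows that do not move let the fingers close. It gives the time, the measured TCP pose, the force and the opening at its end, in the units of the state.
- telemetry.get_obs(): the state, without advancing time (a new reading comes with each control period).
- imaging.read_camera(name): name is "scene" or "top" or "wrist"; returns a dict with "frame" (384x512x3 uint8, red, green, blue), "z_map" (384x512 float32, m along the optical axis (not along the pixel's ray), 0 where there is no reading), "intrinsics" (3x3 intrinsics, pixels), "dist_coeffs" ([k1, k2, p1, p2, k3] as OpenCV has them; the pictures are not rectified), "rvec" (rotation vector, rad) and "tvec" (3), from world to camera coordinates, as OpenCV has them. Camera axes: x right, y down, z forward; pixel columns grow to the right and rows downward; lengths in m; the calibration is good to about 2 mm. A picture is of the moment at which its call begins.
- ticket.job_done(): hands the job in, once; it reports no verdict.
The state is a dict: "time": time; "joints": joint angles; "joint_velocities": joint speeds; "joint_torque": joint torques, N m; "ee_pos": TCP position; "tcp_rot": TCP orientation; "contact_force": force on the tool from outside, world axes, zero at the start; "moment": the same for the moment, N m; "width": opening from 0.0 (shut) to 1.0 (fully open).
Only numpy, scipy, OpenCV 4.12 (cv2) and the standard library are available. Lean on these libraries where they do the work, as an engineer would, in place of code of your own. Each camera call takes 0.05 s, during which the arm holds its last target. There are 200 camera calls.

## Working session

There is one attempt and no reset: what is moved stays moved. The work goes in short steps, Python scripts to look and compute and a tool call to move; the robot and the scene stay as the last step left them, time stands still between calls to the robot, and variables do not carry over. Pictures are saved under pics/ and viewed, about 8 in all and at most 12, crops included, and the job is handed in when it is done.

Besides the shell and the picture viewer there is one more tool, called after ">>>" as name(argument=value, ...), one argument or row to a line, values as JSON. send_rows: Moves the arm, as the interface text tells. Its arguments: {"type":"object","properties":{"commands":{"type":"array","items":{"type":"array","items":{"type":"number"}}},"squeeze":{"type":"number"}},"required":["commands"]}

```bash
ls; mkdir -p pics
cat > h.py <<'E'
import numpy as np, cv2
from plant import telemetry, imaging, ticket, env
def cam(n):
    c=imaging.read_camera(n); c['R']=cv2.Rodrigues(np.array(c['rvec'],float))[0]; c['t']=np.array(c['tvec'],float).ravel()
    return c
def ray(c,uv,z):
    """pixels -> world points on plane z"""
    uv=np.array(uv,float).reshape(-1,1,2)
    n=cv2.undistortPoints(uv,np.array(c['intrinsics'],float),np.array(c['dist_coeffs'],float)).reshape(-1,2)
    d=np.c_[n,np.ones(len(n))]@c['R']; o=-c['R'].T@c['t']
    return o+d*((z-o[2])/d[:,2])[:,None]
def cloud(c):
    h,w=c['z_map'].shape; v,u=np.mgrid[:h,:w]
    n=cv2.undistortPoints(np.dstack([u,v]).astype(float).reshape(-1,1,2),np.array(c['intrinsics'],float),np.array(c['dist_coeffs'],float)).reshape(-1,2)
    P=np.c_[n,np.ones(len(n))]*c['z_map'].reshape(-1,1)
    return ((P-c['t'])@c['R']).reshape(h,w,3)
def proj(c,P):
    return cv2.projectPoints(np.array(P,float).reshape(-1,3),np.array(c['rvec'],float),c['t'],np.array(c['intrinsics'],float),np.array(c['dist_coeffs'],float))[0].reshape(-1,2)
def save(c,name,box=None,s=1):
    f=c['frame'][:,:,::-1]
    if box: f=f[box[1]:box[3],box[0]:box[2]]
    cv2.imwrite('pics/'+name,cv2.resize(f,None,fx=s,fy=s,interpolation=cv2.INTER_CUBIC))
E
python3 - <<'E'
from h import *
print(env.grasp_offset); o=telemetry.get_obs(); print(o['ee_pos'],o['tcp_rot'],o['time'])
c=cam('top'); save(c,'top.png',s=1.5); print(-c['R'].T@c['t'])
c2=cam('scene'); save(c2,'scene.png',s=1.5); print(-c2['R'].T@c2['t'])
import pickle; pickle.dump((c,c2),open('c0.pkl','wb'))
E
```

```text
pics
0.0187
[0.20449126 0.58990521 0.20529601] [[-8.72160661e-04  3.27672936e-01  9.44790816e-01]
 [-1.73193987e-03  9.44789264e-01 -3.27673996e-01]
 [-9.99998120e-01 -1.92210525e-03 -2.56498208e-04]] 0.0
[ 0.28943001 -0.01544869  1.3247658 ]
[ 1.27450249 -0.50914228  0.79670674]
```

View pics/top.png

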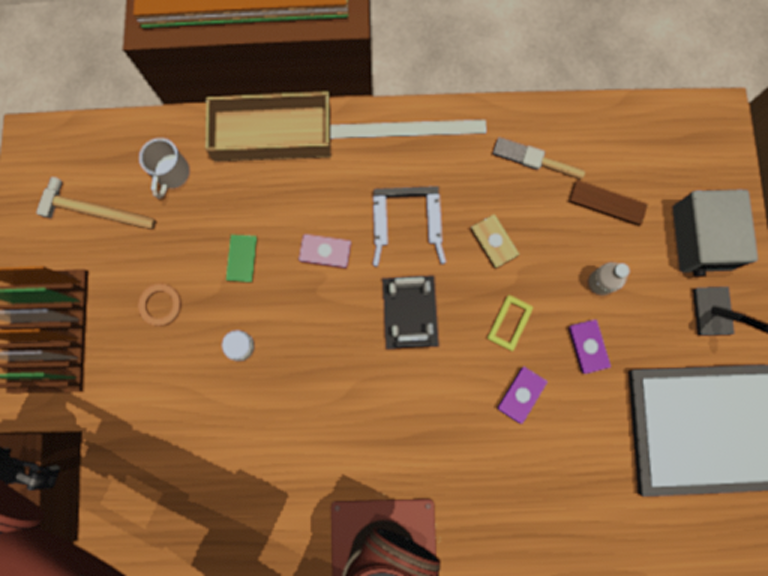

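View pics/scene.png

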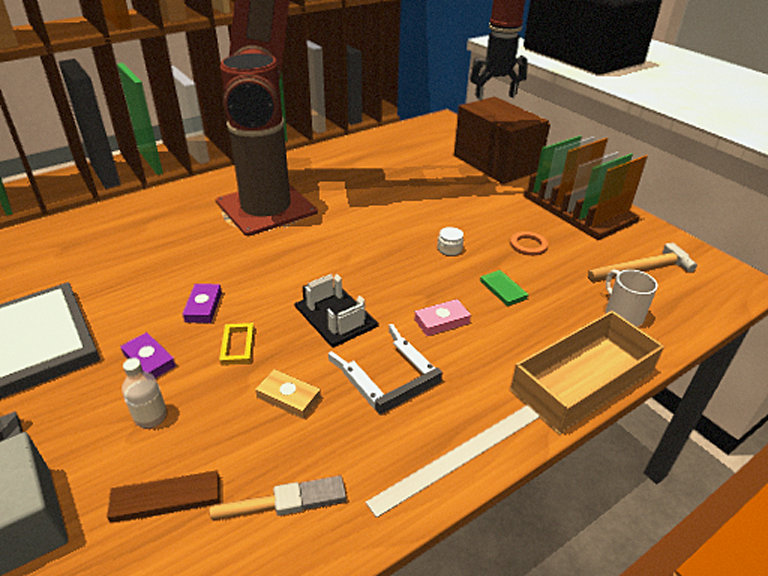

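Both views agree. Candidates for the oak, in viewed top-picture pixels:
- pale block with a disc at (495,241)
- pink block at (325,250)
- purple blocks at (590,346) and (523,396)

I choose the pale one. The yellow frame is at (510,322), the green glass at (241,258), the tray at (410,312) and the holder at (408,225). The tin is at (237,346), the roll at (160,305) and the bottle at (607,279).

```bash
cat > m.py <<'E'
from h import *
def mask(c,box,lo,hi):
    m=np.zeros(c['frame'].shape[:2],np.uint8); x0,y0,x1,y1=box
    hsv=cv2.cvtColor(c['frame'],cv2.COLOR_RGB2HSV)
    m[y0:y1,x0:x1]=cv2.inRange(hsv,np.array(lo),np.array(hi))[y0:y1,x0:x1]; return m
def big(m):
    cs,_=cv2.findContours(m,cv2.RETR_EXTERNAL,cv2.CHAIN_APPROX_NONE); return max(cs,key=cv2.contourArea)
def rect(c,m,z,uv=None):
    """rectangle of the largest blob on plane z: centre, sides, angle of long side"""
    P=ray(c,big(m).reshape(-1,2),z)[:,:2]
    (x,y),(w,h),a=cv2.minAreaRect((P*1000).astype(np.float32))
    if w<h: a+=90; w,h=h,w
    a=(a+90)%180-90
    return [round(float(v),2) for v in (x,y,w,h,a)]
E
python3 - <<'E'
from m import *; import pickle
c,c2=pickle.load(open('c0.pkl','rb'))
hsv=cv2.cvtColor(c['frame'],cv2.COLOR_RGB2HSV)
for n,p in dict(oak=(330,150),bench=(300,200),frame=(334,200),glass=(161,172),black=(262,208),benchn=(350,170),stop=(272,127)).items(): print(n,hsv[p[1],p[0]],(cloud(c)[p[1],p[0]]*1000).round())
c['frame'] # masks
print('oak',rect(c,mask(c,(310,140,350,182),(15,60,150),(30,150,255)),.024))
print('frame',rect(c,mask(c,(320,190,360,238),(24,100,100),(34,255,255)),.014))
print('glass',rect(c,mask(c,(145,150,175,195),(45,80,50),(85,255,255)),.014))
print('tray',rect(c,mask(c,(250,180,298,238),(0,0,0),(179,255,75)),.01))
print('tin',ray(c,[(158,230)],.045)*1000,'roll',ray(c,[(106,203)],.01)*1000)
c['frame']; f=c
cv2.imwrite('pics/oak.png',cv2.resize(c['frame'][110:250,230:370,::-1],None,fx=4.2,fy=4.2,interpolation=cv2.INTER_CUBIC))
E
```

```text
oak [ 23 104 184] [ 654. -250.   28.]
bench [ 14 163 167] [ 503. -152.   -0.]
frame [ 14 166 163] [ 500. -258.   -2.]
glass [ 60 108 149] [602. 283.  21.]
black [17 29 61] [480. -32.   9.]
benchn [ 15 165 173] [ 594. -315.   -0.]
stop [20 25 93] [735. -72.  27.]
oak [623.61, -249.95, 103.99, 57.83, 27.91]
frame [450.58, -270.36, 101.23, 58.18, -28.72]
glass [604.98, 286.01, 97.84, 54.23, -5.52]
tray [478.95, -65.58, 146.09, 104.34, 1.25]
tin [[416.84304593 285.07064594  45.        ]] roll [[510.37833797 460.76735718  10.        ]]
```

View pics/oak.png

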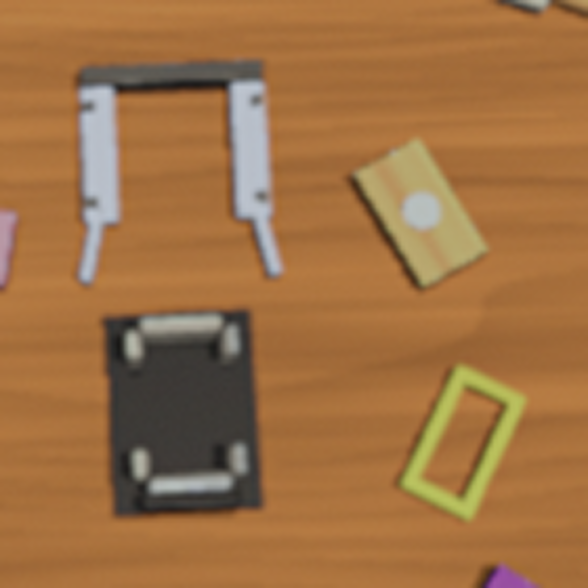

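The crop shows the pale block with a white disc at (420,212), which is the oak, the open yellow frame at (463,443), the tray at (185,410) and the holder above it. Next I measure the holder and the first move.

```bash
cat > d.py <<'E'
from h import *
def delta(x,y,z,phi=None):
    """tool shift (mm) to world x,y,z (m), in present axes; then yaw (rad) to heading phi (deg) of tool z"""
    o=telemetry.get_obs(); R=np.array(o['tcp_rot']); d=R.T@(np.array([x,y,z])-o['ee_pos'])*1000
    p=np.degrees(np.arctan2(R[1,2],R[0,2]))
    yaw=None if phi is None else -np.radians((phi-p+180)%360-180)
    print('shift',d.round(1),'yaw',yaw if yaw is None else round(yaw,3),'phi',p.round(1),'pos',(o['ee_pos']*1000).round(1),'t',o['time'],'F',np.round(o['contact_force'],1),'w',o['width'],'j',np.round(o['joints'],2))
E
python3 - <<'E'
from m import *; import pickle; from d import delta
c,c2=pickle.load(open('c0.pkl','rb'))
hsv=cv2.cvtColor(c['frame'],cv2.COLOR_RGB2HSV)
m=mask(c,(240,128,302,183),(95,10,120),(140,90,255)); n,l,s,ce=cv2.connectedComponentsWithStats(m)
for i in range(1,n):
    if s[i][4]>20: print(s[i],[rect(c,np.uint8(l==i)*255,z) for z in (.019,)])
print([rect(c,mask(c,(240,122,302,134),(0,0,0),(179,60,110)),.028)])
# depth-based: points 14..24mm high for rails, 24-32 for stop
P=cloud(c)*1000; 
for lo,hi,b in((14,24,(600,720,-150,20)),(23,34,(700,760,-150,20))):
    k=(P[...,2]>lo)&(P[...,2]<hi)&(P[...,0]>b[0])&(P[...,0]<b[1])&(P[...,1]>b[2])&(P[...,1]<b[3]); Q=P[k]
    print(k.sum(),Q.min(0),Q.max(0),cv2.minAreaRect(Q[:,:2].astype(np.float32)))
delta(.62,-.25,.2,-152)
E
```

```text
[285 129  11  46 260] [[656.07, -123.06, 148.77, 24.7, 2.46]]
[249 130   9  47 255] [[655.25, -8.91, 150.26, 25.18, -1.58]]
[[732.01, -65.24, 133.07, 19.9, 88.04]]
436 [ 600.16536894 -136.18470012   14.14274098] [7.19942973e+02 3.54121130e-01 2.39854111e+01] ((660.331787109375, -67.6985092163086), (119.31242370605469, 136.08775329589844), 0.43690451979637146)
232 [ 701.98417261 -132.31685215   23.05055675] [744.82867555  -1.177039    33.99890229] ((723.8021850585938, -66.86898040771484), (40.98000717163086, 132.0119171142578), 1.7238503694534302)
shift [   6.4 -657.5  667.7] yaw 2.319 phi -19.1 pos [204.5 590.  205.4] t 0.1 F [-0.2  0.5  0.6] w 0.9989757088206856 j [ 1.11  0.22  1.53 -0.    1.39 -0.13]
```

>>> send_rows(
  commands=[
    [1, 0, -41, 41.7, 0],
    [1, 0, -41, 41.7, 0],
    [1, 0, -41, 41.7, 0],
    [1, 0, -41, 41.7, 0],
    [1, 0, -41, 41.7, 0],
    [1, 0, -41, 41.7, 0],
    [1, 0, -41, 41.7, 0],
    [1, 0, -41, 41.7, 0],
    [1, 0, -41, 41.7, 0],
    [1, 0, -41, 41.7, 0],
    [1, 0, -41, 41.7, 0],
    [1, 0, -41, 41.7, 0],
    [1, 0, -41, 41.7, 0],
    [1, 0, -41, 41.7, 0],
    [1, 0, -41, 41.7, 0],
    [1, 0, -41, 41.7, 0],
  ],
  squeeze=40,
)

```text
time: 2.1
ee_pos: [0.6206, -0.2496, 0.2058]
tcp_rot: [[-0.001, 0.328, 0.945], [0.001, 0.945, -0.328], [-1.0, 0.0, -0.001]]
contact_force: [1.1, 1.1, 0.1]
width: 1.001
```

>>> send_rows(
  commands=[
    [1, 0, 0, 0, 0.18],
    [1, 0, 0, 0, 0.18],
    [1, 0, 0, 0, 0.18],
    [1, 0, 0, 0, 0.18],
    [1, 0, 0, 0, 0.18],
    [1, 0, 0, 0, 0.18],
    [1, 0, 0, 0, 0.18],
    [1, 0, 0, 0, 0.18],
    [1, 0, 0, 0, 0.18],
    [1, 0, 0, 0, 0.18],
    [1, 0, 0, 0, 0.18],
    [1, 0, 0, 0, 0.18],
    [1, 0, 0, 0, 0.16],
    [1, 0, 0, 0, 0],
  ],
)

```text
time: 3.85
ee_pos: [0.6199, -0.2477, 0.2058]
tcp_rot: [[-0.001, 0.47, -0.883], [0.0, -0.883, -0.47], [-1.0, -0.001, 0.001]]
contact_force: [0.1, 0.7, -0.1]
width: 0.996
```

Run:
```python
from m import *; from d import delta
delta(.6236,-.25,.1,-152)
c=cam('wrist'); save(c,'w1.png',s=1.2); print((-c['R'].T@c['t']*1000).round())
```

```text
shift [105.8   3.9  -2.2] yaw 0.001 phi -152.0 pos [ 619.9 -247.7  205.8] t 3.85 F [ 0.1  0.7 -0.1] w 0.9957326415469119 j [-0.5   0.32  1.4  -0.    1.42  0.58]
[ 687. -211.  373.]
```

View pics/w1.png

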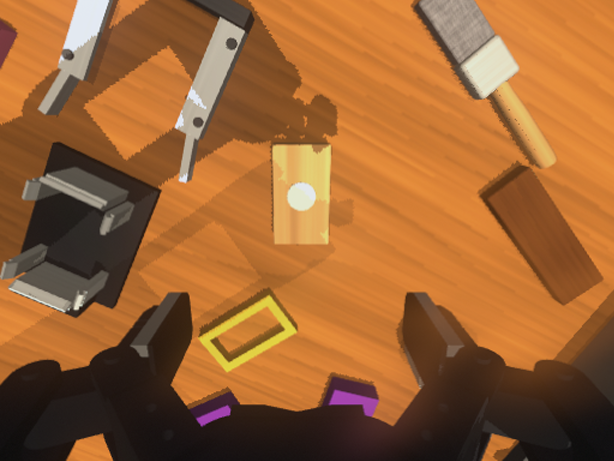

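The oak is upright at (302,193), square to the jaws. The tray is at left and the frame is at (248,330). I refine the oak and the tray from this view.

Run:
```python
from m import *; from d import delta
c=cam('wrist'); k=np.ones((5,5),np.uint8)
hsv=cv2.cvtColor(c['frame'],cv2.COLOR_RGB2HSV)
for p in((235,180),(260,130),(230,130),(252,163),(210,170),(300,170)): print(p,hsv[p[1],p[0]])
m=mask(c,(218,110,285,212),(17,0,150),(34,255,255))
m=cv2.morphologyEx(m,cv2.MORPH_OPEN,k)
r=rect(c,m,.024);print('oak',r)
d=mask(c,(230,145,270,180),(0,0,200),(60,70,255)); print('disc',(ray(c,big(d).reshape(-1,2).mean(0),.024)*1000).round(1))
print('frame',rect(c,mask(c,(160,235,255,315),(24,120,90),(36,255,255)),.014))
delta(r[0]/1000,r[1]/1000,.1,r[4]-180)
```

```text
(235, 180) [ 17 149 230]
(260, 130) [ 24 125 228]
(230, 130) [ 23 131 228]
(252, 163) [ 35  26 232]
(210, 170) [ 14 189 200]
(300, 170) [ 14 189 216]
oak [623.38, -250.03, 96.61, 54.77, 27.93]
disc [[ 626.2 -250.9   24. ]]
frame [451.15, -273.02, 99.16, 53.87, -28.34]
shift [106.    3.6  -2. ] yaw 0.004 phi -151.9 pos [ 620.  -247.8  206. ] t 3.95 F [-0.7 -0.   0.1] w 0.9985305923631057 j [-0.5   0.32  1.4  -0.    1.42  0.58]
```

>>> send_rows(
  commands=[
    [1, 0, 4.5, -3, 0],
    [1, 48, 0, 0, 0],
    [1, 48, 0, 0, 0],
    [1, 48, 0, 0, 0],
    [1, 37, 0, 0, 0],
    [1, 20, 0, 0, 0],
    [1, 0, 0, 0, 0],
    [-1, 0, 0, 0, 0],
    [-1, 0, 0, 0, 0],
    [-1, 0, 0, 0, 0],
    [-1, 0, 0, 0, 0],
    [-1, 0, 0, 0, 0],
    [-1, 0, 0, 0, 0],
  ],
  squeeze=40,
)

```text
time: 5.58
ee_pos: [0.6249, -0.2504, 0.0054]
tcp_rot: [[-0.0, 0.469, -0.883], [0.0, -0.883, -0.469], [-1.0, -0.0, 0.0]]
contact_force: [-0.2, -0.1, 0.1]
width: 0.0
```

The gripper shut completely, so it has no oak. I look before doing anything else.

Run:
```python
from m import *
o=telemetry.get_obs(); print(o['width'],o['ee_pos'])
a=cam('wrist'); b=cam('scene'); 
im=np.hstack([cv2.resize(a['frame'],(400,300)),cv2.resize(b['frame'][200:300,130:263],(400,300),interpolation=cv2.INTER_CUBIC)])
cv2.imwrite('pics/g1.png',im[:,:,::-1])
```

```text
0.00046497063867837173 [ 0.62493523 -0.25042625  0.00537957]
```

View pics/g1.png

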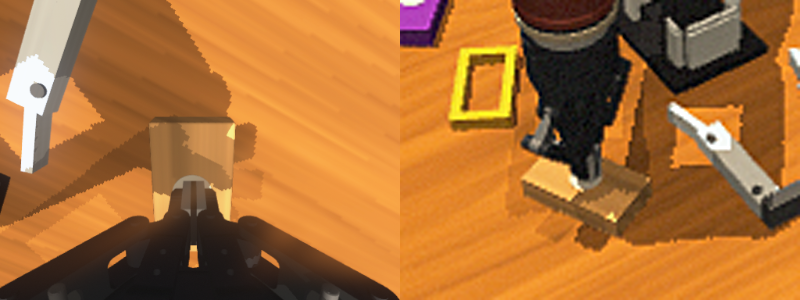

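The fingers closed above the oak: the tips stand over the white disc although the TCP reads 5 mm. I measure the true tip height.

Run:
```python
from m import *
for n,P0 in(('wrist',None),('scene',None),('top',None)):
    c=cam(n); P=cloud(c)*1000
    d=np.hypot(P[...,0]-625,P[...,1]+250)
    hs=cv2.cvtColor(c['frame'],cv2.COLOR_RGB2HSV)
    dark=(hs[...,2]<120)&(d<25)&(P[...,2]>12)
    Q=P[dark]; print(n,len(Q), np.percentile(Q[:,2],[0,2,5,10,25,50]).round(1) if len(Q) else '')
    near=(d<45)&(hs[...,2]>150); print('  oak-ish z',np.percentile(P[near][:,2],[10,50,90]).round(1),'bench',np.median(P[(d>90)&(d<130)][:,2]).round(1))
    print('  proj of TCP',proj(c,[[.625,-.2504,.0054],[.625,-.2504,.024]]).round(0).tolist(),P[dark][np.argsort(Q[:,2])[:4]].round(0).tolist())
o=telemetry.get_obs(); print(o['joints'],o['moment'])
```

```text
wrist 16922 [ 34.4  43.5  52.2  66.2  81.2 103.6]
  oak-ish z [-0.7 23.2 24.1] bench -0.3
  proj of TCP [[248.0, 230.0], [248.0, 244.0]] [[634.0, -242.0, 34.0], [636.0, -246.0, 34.0], [635.0, -243.0, 35.0], [636.0, -244.0, 35.0]]
scene 327 [20.9 23.4 25.  40.6 59.6 86.5]
  oak-ish z [ 21.6 398.3 406. ] bench 0.1
  proj of TCP [[193.0, 264.0], [192.0, 259.0]] [[642.0, -233.0, 21.0], [624.0, -235.0, 21.0], [635.0, -238.0, 21.0], [624.0, -256.0, 22.0]]
top 0 
  oak-ish z [402.9 406.4 408.8] bench 4.1
  proj of TCP [[329.0, 161.0], [330.0, 159.0]] []
[-4.98184190e-01  5.31611352e-01  1.52438866e+00 -1.38971128e-05
  1.08576015e+00  5.84820142e-01] [-0.01400108  0.02724963 -0.0448766 ]
```

The visible fingertip edge is at z≈34 mm while the TCP reads 5 mm, so the real tips lie about 28 mm behind the nominal TCP. I open, go down in steps while watching the force, and measure the tips again.

>>> send_rows(
  commands=[
    [1, 0, 0, 0, 0],
    [1, 0, 0, 0, 0],
    [1, 0, 0, 0, 0],
    [1, 0, 0, 0, 0],
    [1, 0, 0, 0, 0],
    [1, 8, 0, 0, 0],
    [1, 8, 0, 0, 0],
    [1, 6, 0, 0, 0],
    [1, 0, 0, 0, 0],
  ],
)

```text
time: 6.95
ee_pos: [0.6242, -0.2501, -0.0178]
tcp_rot: [[-0.002, 0.469, -0.883], [0.001, -0.883, -0.469], [-1.0, -0.002, 0.001]]
contact_force: [-0.5, -0.1, -0.7]
width: 1.006
```

Run:
```python
from m import *
o=telemetry.get_obs(); print(o['ee_pos'],o['contact_force'],o['width'])
c=cam('wrist'); P=cloud(c)*1000; R=np.array(o['tcp_rot']); L=((P/1000-o['ee_pos'])@R)*1000  # tool coords
hs=cv2.cvtColor(c['frame'],cv2.COLOR_RGB2HSV)
for s in(-1,1):
    k=(np.abs(L[...,2])<25)&(s*L[...,1]>35)&(s*L[...,1]<65)&(hs[...,2]<110)&(P[...,2]>3)&(P[...,2]<90); Q=P[k]; i=np.argsort(Q[:,2])
    print(s,k.sum(),np.percentile(Q[:,2],[0,1,3,10,30]).round(1),L[k][i[:4]].round(0).tolist())
```

```text
[ 0.62418294 -0.25008083 -0.01781096] [-0.48345162 -0.13484968 -0.66075665] 1.006257376140078
-1 9290 [19.1 23.3 27.4 37.7 63.4] [[-37.0, -43.0, -4.0], [-38.0, -43.0, 1.0], [-38.0, -43.0, -4.0], [-38.0, -43.0, -9.0]]
1 8653 [19.  23.3 27.5 40.7 67.5] [[-37.0, 43.0, -5.0], [-38.0, 42.0, 1.0], [-38.0, 42.0, -4.0], [-38.0, 42.0, 1.0]]
```

>>> send_rows(
  commands=[
    [1, 4, 0, 0, 0],
    [-1, 0, 0, 0, 0],
    [-1, 0, 0, 0, 0],
    [-1, 0, 0, 0, 0],
    [-1, 0, 0, 0, 0],
    [-1, 0, 0, 0, 0],
    [-1, -15, 0, 0, 0],
    [-1, -25, 0, 0, 0],
    [-1, -40, 0, 0, 0],
    [-1, -20, 0, 0, 0],
    [-1, 0, 0, 0, 0],
  ],
)

```text
time: 8.38
ee_pos: [0.6264, -0.2512, 0.0819]
tcp_rot: [[0.004, 0.469, -0.883], [-0.002, -0.883, -0.469], [-1.0, 0.004, -0.002]]
contact_force: [-0.3, -0.6, -0.7]
width: 0.642
```

Run:
```python
from m import *; from d import delta; import pickle
delta(.479,-.066,.078,-179)
c=cam('wrist'); pickle.dump(c,open('w.pkl','wb')); save(c,'w2.png',s=1.2)
P=cloud(c)*1000; o=telemetry.get_obs(); R=np.array(o['tcp_rot']); L=((P/1000-o['ee_pos'])@R)*1000
hs=cv2.cvtColor(c['frame'],cv2.COLOR_RGB2HSV)
k=(hs[...,1]<190)&(hs[...,0]>16)&(hs[...,0]<34)&(hs[...,2]>110)&(P[...,2]>50); print('oak top tool x, y/z range',np.percentile(L[k],[2,50,98],axis=0).round(1).tolist())
```

```text
shift [   3.  -232.7   43.4] yaw 0.47 phi -152.0 pos [ 626.4 -251.2   81.9] t 8.375 F [-0.3 -0.6 -0.7] w 0.6421583346235973 j [-0.5   0.44  1.49 -0.    1.2   0.58]
oak top tool x, y/z range [[-47.3, -25.0, -32.0], [-45.9, 3.3, 15.1], [-44.8, 26.9, 37.5]]
```

View pics/w2.png

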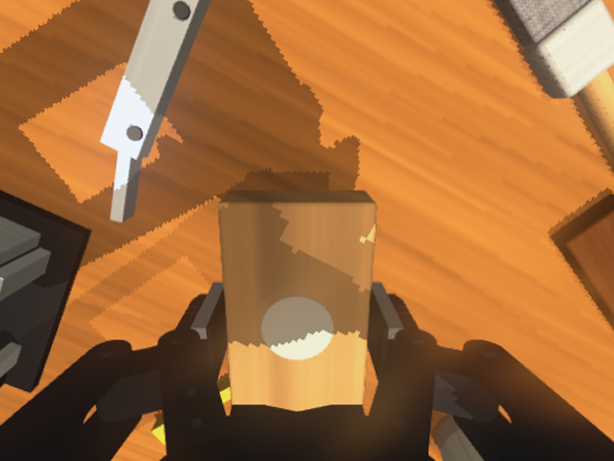

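The oak is held squarely, with the jaws either side of the disc at (297,328), and its underside is about 22 mm behind the TCP. I move to behind and above the tray to get a clear view of the pocket.

>>> send_rows(
  commands=[
    [-1, -20, -46, 20.3, 0],
    [-1, -20, -46, 20.3, 0],
    [-1, -20, -46, 20.3, 0],
    [-1, -20, -46, 20.3, 0],
    [-1, -20, -46, 20.3, 0],
    [-1, -20, -44, 20.3, 0],
    [-1, 0, 0, 0, 0.16],
    [-1, 0, 0, 0, 0.16],
    [-1, 0, 0, 0, 0.15],
    [-1, 0, 0, 0, 0],
    [-1, 0, 0, 0, 0],
  ],
)

```text
time: 9.8
ee_pos: [0.3884, -0.0653, 0.1984]
tcp_rot: [[-0.002, 0.021, -1.0], [0.001, -1.0, -0.021], [-1.0, -0.001, 0.002]]
contact_force: [-0.3, 0.1, -0.4]
width: 0.649
```

Run:
```python
from m import *; from d import delta; import pickle
delta(.479,-.066,.2,-179)
c=cam('wrist'); pickle.dump(c,open('w.pkl','wb')); save(c,'w3.png',s=1.2)
print(rect(c,mask(c,(60,0,460,300),(0,0,0),(179,255,70)),.01))
o=telemetry.get_obs(); R=np.array(o['tcp_rot']); L=((cloud(c)-o['ee_pos'])@R)*1000
k=(np.abs(L[...,0]+46)<3)&(np.abs(L[...,2])<60)&(np.abs(L[...,1])<26); print('oak front z',np.percentile(L[k][:,2],[0,.5,2]))
```

```text
shift [ -1.8   2.6 -90.6] yaw 0.003 phi -178.8 pos [388.4 -65.3 198.4] t 9.8 F [-0.3  0.1 -0.4] w 0.6491494944498355 j [-0.37 -0.36  2.09  0.    1.41  1.18]
[436.61, -33.04, 105.01, 68.95, 49.02]
oak front z [-48.14596262 -47.26652636 -46.15996094]
```

View pics/w3.png

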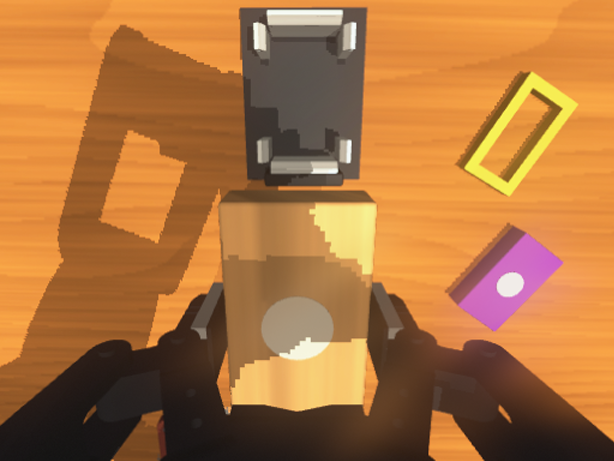

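The pocket is clear: the tray base runs from (240,8) to (366,10) down to (360,180), the frame is at (520,132) and the oak is held well below.

Run:
```python
from m import *; import pickle
c=pickle.load(open('w.pkl','rb'))
hs=cv2.cvtColor(c['frame'],cv2.COLOR_RGB2HSV)
m=((hs[...,2]<130)&(hs[...,1]<90)).astype(np.uint8)*255
m[:, :190]=0; m[:,315:]=0; m[152:]=0
P=ray(c,big(m).reshape(-1,2),.01)*1000
L=[];Rr=[];T=[]
for x in range(430,540,6):
    q=P[np.abs(P[:,0]-x)<3]
    if len(q): L.append((x,q[:,1].max()));Rr.append((x,q[:,1].min()))
for y in range(-105,-25,6):
    q=P[np.abs(P[:,1]-y)<3]
    if len(q): T.append((y,q[:,0].max()))
for n,a in(('left',L),('right',Rr),('front',T)):
    a=np.array(a); f=np.polyfit(a[:,0],a[:,1],1); r=a[:,1]-np.polyval(f,a[:,0]); g=np.abs(r)<2; f=np.polyfit(a[g,0],a[g,1],1)
    print(n,'slope',f[0].round(4),'at 480/-66',np.polyval(f,480 if n!='front' else -66).round(1),r.std().round(2))
fr=rect(c,mask(c,(375,50,490,170),(24,120,90),(36,255,255)),.014); print('frame',fr)
# far wall flare top edge / near wall, from cloud
Q=cloud(c)*1000
for z0 in (60,55):
    k=(Q[...,2]>z0)&(Q[...,2]<68)&(Q[...,0]>400)&(np.abs(Q[...,1]+66)<28)&(Q[...,0]<560); print(z0,k.sum(),np.percentile(Q[k][:,0],[1,5,25,50,75,95,99]).round(1) if k.sum() else '')
```

```text
left slope 0.0256 at 480/-66 -13.9 0.3
right slope 0.0201 at 480/-66 -121.6 0.25
front slope -0.0203 at 480/-66 553.5 0.01
frame [450.45, -272.3, 100.19, 56.27, -28.52]
60 610 [419.5 420.4 423.1 536.1 538.  539.9 540.4]
55 1150 [419.6 420.5 424.7 533.8 536.6 539.8 540.4]
```

>>> send_rows(
  commands=[
    [-1, 0, 2.2, -46.5, 0],
    [-1, 0, 2.2, -46.2, 0],
    [-1, 45, 0, 0, 0],
    [-1, 50, 0, 0, 0],
    [-1, 50, 0, 0, 0],
    [-1, 0, 0, 0, 0],
    [-1, 8, 0, 0, 0],
    [-1, 8, 0, 0, 0],
    [-1, 8, 0, 0, 0],
    [-1, 8, 0, 0, 0],
    [-1, 8, 0, 0, 0],
  ],
)

```text
time: 11.22
ee_pos: [0.4819, -0.0683, 0.0141]
tcp_rot: [[0.0, 0.018, -1.0], [-0.0, -1.0, -0.018], [-1.0, 0.0, -0.0]]
contact_force: [-0.6, -0.4, 0.4]
width: 0.645
```

No contact force going in. I go down the last 25 mm.

>>> send_rows(
  commands=[
    [-1, 8, 0, 0, 0],
    [-1, 8, 0, 0, 0],
    [-1, 5, 0, 0, 0],
    [-1, 3, 0, 0, 0],
    [-1, 1, 0, 0, 0],
    [-1, 0, 0, 0, 0],
  ],
)

```text
time: 11.98
ee_pos: [0.4821, -0.0683, -0.0103]
tcp_rot: [[0.001, 0.018, -1.0], [-0.0, -1.0, -0.018], [-1.0, 0.0, -0.001]]
contact_force: [0.1, -0.2, -0.1]
width: 0.644
```

>>> send_rows(
  commands=[
    [-1, 1, 0, 0, 0],
    [-1, 1, 0, 0, 0],
    [-1, 0, 0, 0, 0],
    [0.6, 0, 0, 0, 0],
    [1, 0, 0, 0, 0],
    [1, 0, 0, 0, 0],
    [1, -10, 0, 0, 0],
    [1, -30, 0, 0, 0],
    [1, -50, 0, 0, 0],
    [1, -50, 0, 0, 0],
    [1, -50, 0, 0, 0],
    [1, 0, 0, 0, 0],
  ],
)

```text
time: 13.48
ee_pos: [0.4851, -0.0693, 0.1832]
tcp_rot: [[0.01, 0.018, -1.0], [-0.003, -1.0, -0.018], [-1.0, 0.003, -0.01]]
contact_force: [0.7, 1.4, 0.6]
width: 0.999
```

Run:
```python
from m import *; from d import delta; import pickle
c=cam('wrist'); pickle.dump(c,open('w.pkl','wb')); save(c,'w4.png',s=1.2)
delta(.4505,-.2725,.17,-208.5)
P=cloud(c)*1000
k=(np.abs(P[...,2]-34)<6)&(np.abs(P[...,0]-480)<70)&(np.abs(P[...,1]+67)<32); q=P[k]
hs=cv2.cvtColor(c['frame'],cv2.COLOR_RGB2HSV)
d=np.uint8((hs[...,1]<70)&(hs[...,2]>100)&(P[...,2]<40)&(P[...,2]>28)&(np.hypot(P[...,0]-480,P[...,1]+67)<20))*255
print('disc',ray(c,big(d).reshape(-1,2).mean(0),.034)*1000, 'z',np.percentile(q[:,2],[5,50,95]), cv2.contourArea(big(d)))
z=np.linalg.lstsq(np.c_[q[:,:2]-[480,-67],np.ones(len(q))],q[:,2],rcond=None)[0]; print('plane',z.round(3))
```

```text
shift [ 10.5 203.1  36.5] yaw 0.515 phi -179.0 pos [483.4 -68.7 180.3] t 13.525 F [ 0.1  0.8 -0.8] w 1.0017581278811392 j [-0.3  -0.1   1.91 -0.    1.32  1.25]
disc [[480.25235137 -67.26262039  34.        ]] z [31.97424406 33.35779368 34.89541806] 471.5
plane [0.000e+00 3.000e-03 3.342e+01]
```

View pics/w4.png

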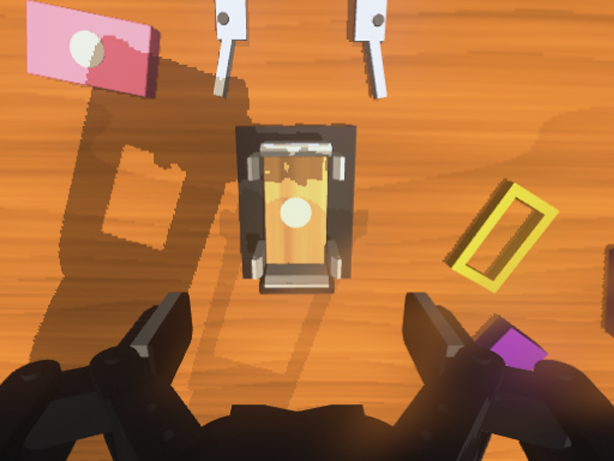

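The oak lies flat in the pocket: the disc at (296,212) measures 1 mm from the tray centre and its top is at 33.4 mm. Next is the brass frame.

>>> send_rows(
  commands=[
    [1, 0, 51, 9, 0],
    [1, 0, 51, 9, 0],
    [1, 0, 51, 9, 0],
    [1, 0, 50.5, 8.5, 0],
    [1, 0, 0, 0, 0.17],
    [1, 0, 0, 0, 0.17],
    [1, 0, 0, 0, 0.175],
    [1, 50, 0, 0, 0],
    [1, 50, 0, 0, 0],
    [1, 40, 0, 0, 0],
    [1, 0, 0, 0, 0],
  ],
)

```text
time: 14.9
ee_pos: [0.446, -0.2692, 0.0326]
tcp_rot: [[-0.008, -0.477, -0.879], [0.007, -0.879, 0.477], [-1.0, -0.002, 0.01]]
contact_force: [0.9, 0.2, -0.1]
width: 1.001
```

Run:
```python
from m import *; from d import delta
c=cam('wrist'); r=rect(c,mask(c,(100,100,400,384),(22,110,90),(37,255,255)),.014); print(r)
delta(.4506,-.2725,-.024,-208.5)
```

```text
[477.9, -287.85, 56.13, 37.34, 61.49]
shift [59.4  0.3 -3.4] yaw 0.0 phi 151.5 pos [ 448.  -270.8   35.4] t 14.95 F [ 0.6 -0.4  1.2] w 1.0005854762360002 j [-0.69  0.18  1.92  0.    1.05  1.37]
```

>>> send_rows(
  commands=[
    [1, 30, 0, -1, 0],
    [1, 20, 0, 0, 0],
    [1, 8, 0, 0, 0],
    [1, 0, 0, 0, 0],
  ],
)

```text
time: 15.45
ee_pos: [0.4513, -0.2733, -0.0196]
tcp_rot: [[0.001, -0.477, -0.879], [-0.001, -0.879, 0.477], [-1.0, 0.0, -0.001]]
contact_force: [0.5, -0.2, 0.1]
width: 1.001
```

>>> send_rows(
  commands=[
    [1, 4, 0, 0, 0],
    [1, 0, 0, 0, 0],
    [-1, 0, 0, 0, 0],
    [-1, 0, 0, 0, 0],
    [-1, 0, 0, 0, 0],
    [-1, 0, 0, 0, 0],
    [-1, 0, 0, 0, 0],
    [-1, -12, 0, 0, 0],
    [-1, -30, 0, 0, 0],
    [-1, -50, 0, 0, 0],
    [-1, -40, 0, 0, 0],
    [-1, -10, 0, 0, 0],
    [-1, 0, 0, 0, 0],
    [-1, 0, 0, 0, 0],
  ],
  squeeze=40,
)

```text
time: 17.2
ee_pos: [0.4493, -0.2717, 0.1149]
tcp_rot: [[-0.003, -0.477, -0.879], [0.003, -0.879, 0.477], [-1.0, -0.001, 0.004]]
contact_force: [0.0, 0.8, -4.1]
width: 0.641
```

```bash
cat > held.py <<'E'
from m import *; from d import delta
def held(lo,hi,x0):
    """part in hand: plane height (tool x of its top) and front edge, tool mm"""
    c=cam('wrist'); o=telemetry.get_obs(); R=np.array(o['tcp_rot']); L=((cloud(c)-o['ee_pos'])@R)*1000
    m=cv2.inRange(cv2.cvtColor(c['frame'],cv2.COLOR_RGB2HSV),np.array(lo),np.array(hi))>0
    k=m&(np.abs(L[...,0]-x0)<15)&(np.abs(L[...,1])<40)&(np.abs(L[...,2])<70); q=L[k]
    print('n',k.sum(),'x',np.percentile(q[:,0],[5,25,50,75,95]).round(1),'y',np.percentile(q[:,1],[.5,99.5]).round(1),'z',np.percentile(q[:,2],[0,.5,2,98]).round(1))
    front=q[(q[:,2]<np.percentile(q[:,2],.5)+12)]; print('front x',np.percentile(front[:,0],[5,50,95]).round(1))
    return c
E
python3 - <<'E'
from held import *
c=held((20,90,60),(40,255,255),-40); save(c,'w5.png',s=1.2); delta(.4815,-.0677,.15,-178.75)
E
```

```text
n 5655 x [-38.3 -37.8 -37.4 -37.  -36.3] y [-27.6  26.6] z [-49.5 -49.4 -49.1  46. ]
front x [-38.4 -37.4 -36.4]
shift [ -34.6 -194.6   69.2] yaw -0.519 phi 151.5 pos [ 449.4 -271.7  114.9] t 17.25 F [-0.2 -0.3 -4.7] w 0.6395385746637188 j [-0.69  0.07  1.87  0.    1.2   1.37]
```

View pics/w5.png

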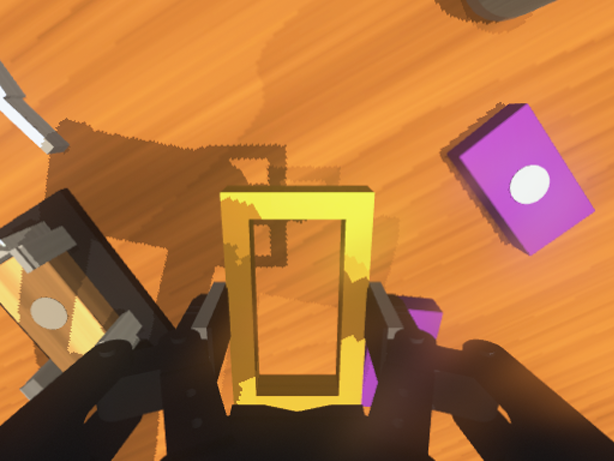

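The frame is gripped squarely, 0.5 mm off in length, with its underside 23.5 mm behind the TCP. Carrying it over the tray.

>>> send_rows(
  commands=[
    [-1, 0, -48.5, 17.5, 0],
    [-1, 0, -48.5, 17.5, 0],
    [-1, 0, -48.5, 17.5, 0],
    [-1, 0, -48.6, 17.5, 0],
    [-1, 0, 0, 0, -0.173],
    [-1, 0, 0, 0, -0.173],
    [-1, 0, 0, 0, -0.173],
    [-1, 25, 0, 0, 0],
    [-1, 20, 0, 0, 0],
    [-1, 0, 0, 0, 0],
    [-1, 0, 0, 0, 0],
    [-1, 0, 0, 0, 0],
  ],
)

```text
time: 18.75
ee_pos: [0.4825, -0.0691, 0.0733]
tcp_rot: [[0.001, 0.022, -1.0], [-0.0, -1.0, -0.022], [-1.0, 0.0, -0.001]]
contact_force: [0.2, -1.2, -3.2]
width: 0.637
```

Run:
```python
from held import *
c=held((20,90,60),(40,255,255),-40); delta(.4805,-.0677,.0105,-178.75)
```

```text
n 5232 x [-38.2 -37.7 -37.2 -36.8 -33.7] y [-28.4  27. ] z [-50.5 -50.3 -50.2  45.5]
front x [-38.3 -37.2 -31. ]
shift [62.8 -1.5  2.1] yaw -0.0 phi -178.8 pos [482.5 -69.1  73.3] t 18.8 F [ 0.2  0.7 -3.3] w 0.6386868646209132 j [-0.3   0.03  2.   -0.    1.11  1.24]
```

>>> send_rows(
  commands=[
    [-1, 0, -1.5, 2, 0],
    [-1, 14, 0, 0, 0],
    [-1, 10, 0, 0, 0],
    [-1, 8, 0, 0, 0],
    [-1, 8, 0, 0, 0],
    [-1, 8, 0, 0, 0],
    [-1, 6, 0, 0, 0],
    [-1, 4, 0, 0, 0],
    [-1, 0, 0, 0, 0],
    [-1, 0, 0, 0, 0],
  ],
)

```text
time: 20.05
ee_pos: [0.4801, -0.0675, 0.0147]
tcp_rot: [[0.001, 0.022, -1.0], [-0.0, -1.0, -0.022], [-1.0, 0.0, -0.001]]
contact_force: [-0.3, -0.5, -3.6]
width: 0.633
```

>>> send_rows(
  commands=[
    [-1, 2, 0, 0, 0],
    [-1, 1, 0, 0, 0],
    [-1, 1, 0, 0, 0],
    [-1, 0, 0, 0, 0],
  ],
)

```text
time: 20.55
ee_pos: [0.4797, -0.0674, 0.0103]
tcp_rot: [[-0.0, 0.022, -1.0], [0.0, -1.0, -0.022], [-1.0, -0.0, 0.0]]
contact_force: [-0.0, -0.5, -3.3]
width: 0.641
```

>>> send_rows(
  commands=[
    [-1, 0.8, 0, 0, 0],
    [-1, 0.7, 0, 0, 0],
    [-1, 0, 0, 0, 0],
  ],
)

```text
time: 20.92
ee_pos: [0.4798, -0.0674, 0.01]
tcp_rot: [[-0.0, 0.022, -1.0], [-0.0, -1.0, -0.022], [-1.0, -0.0, 0.0]]
contact_force: [-5.7, 1.4, 8.4]
width: 0.64
```

Contact felt, so I release and rise.

>>> send_rows(
  commands=[
    [0.6, -0.5, 0, 0, 0],
    [1, 0, 0, 0, 0],
    [1, 0, 0, 0, 0],
    [1, -10, 0, 0, 0],
    [1, -30, 0, 0, 0],
    [1, -50, 0, 0, 0],
    [1, -50, 0, 0, 0],
    [1, -30, 0, 0, 0],
    [1, 0, 0, 0, 0],
    [1, 0, 0, 0, 0],
  ],
)

```text
time: 22.18
ee_pos: [0.4793, -0.0672, 0.1788]
tcp_rot: [[-0.001, 0.022, -1.0], [0.0, -1.0, -0.022], [-1.0, -0.0, 0.001]]
contact_force: [-0.9, 0.9, -0.2]
width: 0.996
```

Run:
```python
from m import *; from d import delta
c=cam('wrist'); save(c,'w6.png',box=(120,60,400,260),s=2); P=cloud(c)*1000
hs=cv2.cvtColor(c['frame'],cv2.COLOR_RGB2HSV)
k=(hs[...,0]>22)&(hs[...,0]<38)&(hs[...,1]>110)&(P[...,2]>41)&(P[...,2]<58)&(np.hypot(P[...,0]-480,P[...,1]+67)<75); q=P[k]
print(len(q),np.percentile(q[:,2],[2,50,98]).round(1),np.percentile(q,[.5,99.5],axis=0).round(1)[:,:2],np.linalg.lstsq(np.c_[q[:,:2]-[480,-67],np.ones(len(q))],q[:,2],rcond=None)[0].round(3))
print(rect(c,np.uint8(k)*255,.048))
delta(.605,.286,.13,-185.5)
```

```text
1587 [45.7 47.3 48.7] [[430.6 -94.8]
 [529.7 -38.5]] [-1.0000e-03  3.0000e-03  4.7223e+01]
[467.15, -66.85, 71.51, 55.83, 1.31]
shift [  48.1 -350.2 -133.9] yaw 0.118 phi -178.8 pos [478.8 -67.1 178.1] t 22.225 F [-0.1 -0.7 -0.5] w 0.999705873627915 j [-0.3  -0.1   1.92  0.    1.33  1.25]
```

View pics/w6.png

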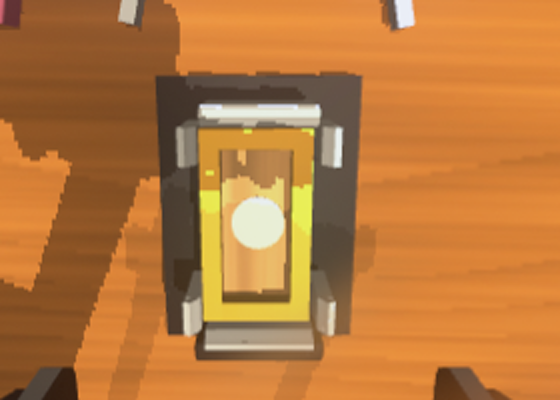

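The frame lies flat on the oak: centre (480,-67), top at 47.2 mm, tilt 0.003. Next is the glass.

>>> send_rows(
  commands=[
    [1, 0, -50, -19.1, 0],
    [1, 0, -50, -19.1, 0],
    [1, 0, -50, -19.1, 0],
    [1, 0, -50, -19.1, 0],
    [1, 0, -50, -19.1, 0],
    [1, 0, -50, -19.1, 0],
    [1, 0, -50, -19.1, 0],
    [1, 0, 0, 0, 0.118],
    [1, 0, 0, 0, 0],
    [1, 0, 0, 0, 0],
  ],
)

```text
time: 23.48
ee_pos: [0.6052, 0.2847, 0.1782]
tcp_rot: [[-0.002, -0.095, -0.996], [-0.001, -0.996, 0.095], [-1.0, 0.001, 0.002]]
contact_force: [0.5, -0.2, -0.3]
width: 1.004
```

Run:
```python
from m import *; from d import delta
c=cam('wrist'); m=mask(c,(100,60,400,300),(40,60,40),(90,255,255)); r=rect(c,m,.014); print(r)
P=cloud(c)*1000; print('z',np.percentile(P[m>0][:,2],[5,50,95]))
delta(r[0]/1000,r[1]/1000,-.024,r[4]-180)
```

```text
[606.05, 285.14, 98.11, 55.27, -5.47]
z [12.0642303  13.30176204 14.53676748]
shift [202.7  -0.7  -0.8] yaw 0.0 phi 174.5 pos [605.4 284.6 178.7] t 23.525 F [ 0.1 -0.5  0.5] w 0.9989625637858472 j [ 0.32  0.34  1.43 -0.    1.37  1.99]
```

>>> send_rows(
  commands=[
    [1, 50, -0.7, -0.8, 0],
    [1, 50, 0, 0, 0],
    [1, 50, 0, 0, 0],
    [1, 35, 0, 0, 0],
    [1, 14, 0, 0, 0],
    [1, 3.5, 0, 0, 0],
    [1, 0, 0, 0, 0],
    [-1, 0, 0, 0, 0],
    [-1, 0, 0, 0, 0],
    [-1, 0, 0, 0, 0],
    [-1, 0, 0, 0, 0],
    [-1, 0, 0, 0, 0],
    [-1, -10, 0, 0, 0],
    [-1, -20, 0, 0, 0],
    [-1, -40, 0, 0, 0],
    [-1, -50, 0, 0, 0],
    [-1, -30, 0, 0, 0],
    [-1, 0, 0, 0, 0],
    [-1, 0, 0, 0, 0],
  ],
  squeeze=40,
)

```text
time: 25.9
ee_pos: [0.6058, 0.2858, 0.1257]
tcp_rot: [[-0.002, -0.096, -0.995], [-0.001, -0.995, 0.096], [-1.0, 0.001, 0.002]]
contact_force: [0.1, -0.7, -1.9]
width: 0.636
```

Run:
```python
from held import *
c=held((40,50,30),(90,255,255),-38); delta(.4805,-.067,.13,-178.75)
```

```text
n 20506 x [-36.7 -36.  -35.6 -35.2 -34.6] y [-28.6  26.2] z [-48.7 -48.3 -47.7  45.2]
front x [-36.6 -35.6 -33.2]
shift [ -4.5 362.9  90.3] yaw -0.118 phi 174.5 pos [605.2 285.6 124.7] t 25.95 F [ 0.2 -1.1 -2.6] w 0.6341901465892018 j [0.32 0.39 1.47 0.   1.28 1.99]
```

>>> send_rows(
  commands=[
    [-1, 0, 25, 6, 0],
    [-1, 0, 42, 10.5, 0],
    [-1, 0, 42, 10.5, 0],
    [-1, 0, 42, 10.5, 0],
    [-1, 0, 42, 10.5, 0],
    [-1, 0, 42, 10.3, 0],
    [-1, 0, 42, 10, 0],
    [-1, 0, 42, 10, 0],
    [-1, 0, 28, 7, 0],
    [-1, 0, 15.7, 4, 0],
    [-1, 0, 0, 0, -0.118],
    [-1, 15, 0, 0, 0],
    [-1, 20, 0, 0, 0],
    [-1, 0, 0, 0, 0],
    [-1, 0, 0, 0, 0],
    [-1, 0, 0, 0, 0],
  ],
)

```text
time: 27.95
ee_pos: [0.4836, -0.0664, 0.0926]
tcp_rot: [[0.001, 0.022, -1.0], [-0.0, -1.0, -0.022], [-1.0, 0.0, -0.001]]
contact_force: [0.8, -0.9, -2.1]
width: 0.639
```

Run:
```python
from held import *
c=held((40,50,30),(90,255,255),-38); delta(.4814,-.067,.0255,-178.75)
```

```text
n 20989 x [-35.8 -35.  -34.6 -34.1 -33.5] y [-28.5  26.5] z [-48.3 -48.  -47.8  45.5]
front x [-35.5 -34.4 -28.1]
shift [67.1  0.5  2.3] yaw -0.0 phi -178.8 pos [483.6 -66.4  92.6] t 28.0 F [ 0.2 -0.8 -2.1] w 0.6379699274987658 j [-0.3   0.01  1.98  0.    1.15  1.25]
```

>>> send_rows(
  commands=[
    [-1, 0, 0.5, 1.7, 0],
    [-1, 14, 0, 0, 0],
    [-1, 10, 0, 0, 0],
    [-1, 8, 0, 0, 0],
    [-1, 8, 0, 0, 0],
    [-1, 8, 0, 0, 0],
    [-1, 6, 0, 0, 0],
    [-1, 4, 0, 0, 0],
    [-1, 3, 0, 0, 0],
    [-1, 1, 0, 0, 0],
    [-1, 0, 0, 0, 0],
    [-1, 0, 0, 0, 0],
  ],
  squeeze=60,
)

```text
time: 29.5
ee_pos: [0.4814, -0.067, 0.0301]
tcp_rot: [[0.0, 0.022, -1.0], [-0.0, -1.0, -0.022], [-1.0, 0.0, -0.0]]
contact_force: [-0.4, 0.1, -1.6]
width: 0.629
```

>>> send_rows(
  commands=[
    [-1, 1, 0, 0, 0],
    [-1, 1, 0, 0, 0],
    [-1, 0.5, 0, 0, 0],
    [-1, 0, 0, 0, 0],
  ],
)

```text
time: 30.0
ee_pos: [0.4812, -0.0669, 0.0273]
tcp_rot: [[-0.0, 0.022, -1.0], [0.0, -1.0, -0.022], [-1.0, -0.0, 0.0]]
contact_force: [0.5, 0.6, -2.3]
width: 0.631
```

>>> send_rows(
  commands=[
    [-1, 0.7, 0, 0, 0],
    [-1, 0.7, 0, 0, 0],
    [-1, 0, 0, 0, 0],
  ],
)

```text
time: 30.38
ee_pos: [0.4813, -0.067, 0.027]
tcp_rot: [[-0.0, 0.022, -1.0], [-0.0, -1.0, -0.022], [-1.0, 0.0, 0.0]]
contact_force: [-4.2, 0.2, 7.1]
width: 0.626
```

Contact felt gently. I release, rise and check.

>>> send_rows(
  commands=[
    [-1, -0.5, 0, 0, 0],
    [0.6, 0, 0, 0, 0],
    [1, 0, 0, 0, 0],
    [1, 0, 0, 0, 0],
    [1, -10, 0, 0, 0],
    [1, -30, 0, 0, 0],
    [1, -50, 0, 0, 0],
    [1, -50, 0, 0, 0],
    [1, 0, 0, 0, 0],
    [1, 0, 0, 0, 0],
  ],
)

```text
time: 31.62
ee_pos: [0.4812, -0.0669, 0.1667]
tcp_rot: [[0.0, 0.022, -1.0], [-0.0, -1.0, -0.022], [-1.0, 0.0, -0.0]]
contact_force: [0.1, 0.2, -0.9]
width: 0.999
```

Run:
```python
from m import *; from d import delta
c=cam('wrist'); save(c,'w7.png',s=1.2); P=cloud(c)*1000
hs=cv2.cvtColor(c['frame'],cv2.COLOR_RGB2HSV)
k=(hs[...,0]>40)&(hs[...,0]<90)&(hs[...,1]>50)&(P[...,2]>50)&(P[...,2]<72)&(np.hypot(P[...,0]-480,P[...,1]+67)<75); q=P[k]
print(len(q),np.percentile(q[:,2],[2,50,98]).round(1),np.linalg.lstsq(np.c_[q[:,:2]-[480,-67],np.ones(len(q))],q[:,2],rcond=None)[0].round(3))
print('glass',rect(c,np.uint8(k)*255,.062))
# holder
m=(P[...,2]>15)&(P[...,2]<23)&(P[...,0]>570)&(P[...,0]<730)&(P[...,1]>-150)&(P[...,1]<20)
for x in range(580,730,15):
    y=P[m&(np.abs(P[...,0]-x)<4)][:,1]
    a,b=y[y>-66],y[y<-66]; print(x,[(v.min().round(1),v.max().round(1)) for v in (a,b) if len(v)])
s=P[(P[...,2]>23)&(P[...,2]<32)&(P[...,0]>680)&(P[...,0]<760)&(np.abs(P[...,1]+66)<50)]; 
if len(s): print('stop x',np.percentile(s[:,0],[1,5,50,95,99]).round(1))
delta(.375,-.069,.15,-178.75)
```

```text
6146 [59.8 61.3 62.7] [ 2.0000e-03 -1.0000e-03  6.1282e+01]
glass [479.92, -65.97, 98.59, 55.91, 1.28]
580 [(np.float64(-4.2), np.float64(4.8)), (np.float64(-144.3), np.float64(-135.6))]
595 [(np.float64(-7.0), np.float64(2.4)), (np.float64(-141.4), np.float64(-132.3))]
610 [(np.float64(-9.9), np.float64(-1.2)), (np.float64(-138.1), np.float64(-128.8))]
625 [(np.float64(-24.2), np.float64(0.1)), (np.float64(-137.6), np.float64(-114.3))]
640 [(np.float64(-23.7), np.float64(0.2)), (np.float64(-137.7), np.float64(-114.3))]
655 []
670 []
685 []
700 []
715 []
shift [ 15.8   0.  105.5] yaw -0.0 phi -178.8 pos [480.5 -66.7 165.7] t 31.675 F [ 0.5 -0.3 -0.6] w 0.9972223250489588 j [-0.3  -0.08  1.93  0.    1.3   1.25]
```

View pics/w7.png

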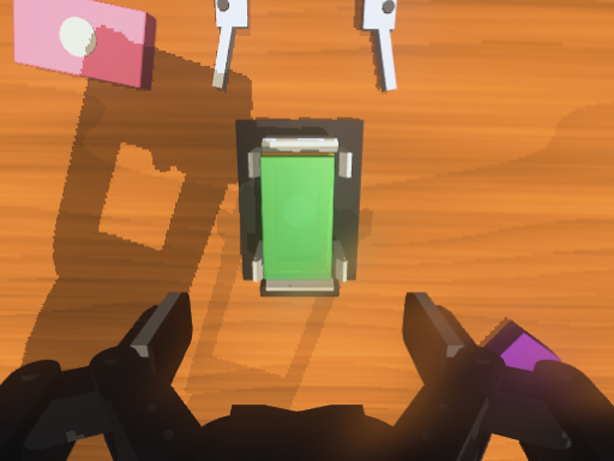

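The glass is flat and square, centred at (480,-66) with its top at 61.3 mm. The holder centre line is y≈-69, and home is about 170 mm ahead. I set the fingers about 30 mm apart for a stable two-point push and go behind the plate.

>>> send_rows(
  commands=[
    [-0.3, 0, 0, 53, 0],
    [-0.3, 0, 0, 53, 0],
    [-0.3, 0, 0, 0, 0.013],
    [-0.3, 40, 0, 0, 0],
    [-0.3, 50, 0, 0, 0],
    [-0.3, 50, 0, 0, 0],
    [-0.3, 28, 0, 0, 0],
    [-0.3, 5, 0, 0, 0],
    [-0.3, 0, 0, 0, 0],
    [-0.3, 0, 0, 0, 0],
  ],
)

```text
time: 32.92
ee_pos: [0.3767, -0.0697, -0.0052]
tcp_rot: [[0.002, 0.009, -1.0], [-0.001, -1.0, -0.009], [-1.0, 0.001, -0.002]]
contact_force: [0.0, -0.3, 0.2]
width: 0.352
```

Run:
```python
from d import *
delta(.39,-.069,-.008,-179.5)
c=cam('wrist'); P=cloud(c)*1000
for lo,hi in((58,70),(38,50)):
    k=(P[...,2]>lo)&(P[...,2]<hi)&(np.abs(P[...,1]+68)<20)&(P[...,0]>360)&(P[...,0]<440); print(lo,k.sum(),np.percentile(P[k][:,0],[1,50,99]).round(1) if k.sum() else '')
```

```text
shift [  2.8  -0.6 -13.3] yaw 0.0 phi -179.5 pos [376.7 -69.7  -5.2] t 32.925 F [ 0.  -0.3  0.2] w 0.3515033313824129 j [-0.39 -0.09  2.29  0.    0.93  1.17]
58 6232 [375.2 431.3 439.8]
38 2607 [369.  408.6 414.4]
```

>>> send_rows(
  commands=[
    [-0.3, 0, -0.3, -7, 0],
    [-0.3, 0, 0, -6, 0],
    [-0.3, 0, 0, -3, 0],
    [-0.3, 0, 0, -3, 0],
    [-0.3, 0, 0, -4, 0],
    [-0.3, 0, 0, -5, 0],
    [-0.3, 0, 0, -6, 0],
    [-0.3, 0, 0, -6, 0],
    [-0.3, 0, 0, -6, 0],
    [-0.3, 0, 0, -6, 0],
    [-0.3, 0, 0, -6, 0],
    [-0.3, 0, 0, -6, 0],
    [-0.3, 0, 0, -6, 0],
    [-0.3, 0, 0, -6, 0],
    [-0.3, 0, 0, -4, 0],
    [-0.3, 0, 0, -2, 0],
    [-0.3, 0, 0, 0, 0],
  ],
)

```text
time: 35.1
ee_pos: [0.4545, -0.0675, -0.0078]
tcp_rot: [[-0.006, 0.009, -1.0], [0.001, -1.0, -0.009], [-1.0, -0.001, 0.006]]
contact_force: [-6.8, 0.2, 0.9]
width: 0.354
```

```bash
cat > t.py <<'E'
from m import *; from d import delta
import sys
c=cam('wrist'); P=cloud(c)*1000; delta(.565,-.069,-.008,-179.5)
hs=cv2.cvtColor(c['frame'],cv2.COLOR_RGB2HSV)
k=(hs[...,0]>40)&(hs[...,0]<90)&(hs[...,1]>50)&(P[...,2]>50)&(P[...,2]<72)&(np.abs(P[...,1]+67)<60)
print('glass',rect(c,np.uint8(k)*255,.062))
m=np.uint8((hs[...,2]<130)&(hs[...,1]<90)&(P[...,2]>5)&(P[...,2]<14)&(np.abs(P[...,1]+68)<66))*255
Q=ray(c,np.argwhere(m>0)[:,::-1],.01)*1000; print('base',np.percentile(Q,[.2,50,99.8],axis=0).round(1)[:,:2].tolist())
r=(P[...,2]>15)&(P[...,2]<23)&(P[...,0]>570)&(P[...,0]<740)&(P[...,1]>-150)&(P[...,1]<20)
for x in (630,650,670,690):
    y=P[r&(np.abs(P[...,0]-x)<4)][:,1]; print(x,[(v.min().round(1),v.max().round(1)) for v in (y[y>-66],y[y<-66]) if len(v)])
s=P[(P[...,2]>23)&(P[...,2]<32)&(P[...,0]>680)&(P[...,0]<770)&(np.abs(P[...,1]+66)<40)]
if len(s)>20: print('stop x',np.percentile(s[:,0],[1,5,50,95]).round(1),len(s))
if len(sys.argv)>1: save(c,sys.argv[1],s=1.2)
E
python3 t.py
```

```text
shift [  -0.5    2.5 -110.5] yaw 0.0 phi -179.5 pos [454.5 -67.5  -7.8] t 35.15 F [-6.2  0.7  0.9] w 0.3476965912562892 j [-0.32  0.11  2.1  -0.    0.94  1.24]
glass [523.65, -66.44, 67.2, 55.17, 0.37]
base [[467.2, -122.7], [539.1, -110.5], [571.3, -13.7]]
630 []
650 []
670 []
690 []
```

>>> send_rows(
  commands=[
    [-0.3, 0, 0.3, -3, 0],
    [-0.3, 0, 0.3, -5, 0],
    [-0.3, 0, 0.2, -7, 0],
    [-0.3, 0, 0.2, -7, 0],
    [-0.3, 0, 0.2, -7, 0],
    [-0.3, 0, 0.2, -7, 0],
    [-0.3, 0, 0.2, -7, 0],
    [-0.3, 0, 0.2, -7, 0],
    [-0.3, 0, 0.2, -7, 0],
    [-0.3, 0, 0.2, -7, 0],
    [-0.3, 0, 0.2, -7, 0],
    [-0.3, 0, 0.2, -7, 0],
    [-0.3, 0, 0, -6, 0],
    [-0.3, 0, 0, -3, 0],
    [-0.3, 0, 0, 0, 0],
  ],
)

```text
time: 37.02
ee_pos: [0.5418, -0.0695, -0.008]
tcp_rot: [[-0.006, 0.009, -1.0], [0.001, -1.0, -0.009], [-1.0, -0.001, 0.006]]
contact_force: [-4.8, 0.1, 0.2]
width: 0.351
```

>>> send_rows(
  commands=[
    [-0.3, 0, 0, -3, 0],
    [-0.3, 0, 0, -4, 0],
    [-0.3, 0, 0, -4, 0],
    [-0.3, 0, 0, -3, 0],
    [-0.3, 0, 0, -2, 0],
    [-0.3, 0, 0, 0, 0],
  ],
)

```text
time: 37.78
ee_pos: [0.5575, -0.0693, -0.008]
tcp_rot: [[-0.006, 0.009, -1.0], [0.001, -1.0, -0.009], [-1.0, -0.001, 0.006]]
contact_force: [-5.4, 0.5, 1.2]
width: 0.347
```

```bash
python3 t.py
```

```text
shift [-0.1 -0.3 -7.6] yaw 0.0 phi -179.5 pos [557.4 -69.4  -8. ] t 37.825 F [-6.5 -0.2  1.5] w 0.3471548128223579 j [-0.26  0.33  1.83 -0.    0.98  1.3 ]
glass [627.52, -68.28, 65.18, 55.14, 0.48]
base [[570.3, -134.5], [618.9, -111.4], [673.8, -1.8]]
630 [(np.float64(-24.6), np.float64(0.2)), (np.float64(-138.7), np.float64(-113.9))]
650 [(np.float64(-24.4), np.float64(0.1)), (np.float64(-138.5), np.float64(-113.3))]
670 [(np.float64(-24.3), np.float64(0.8)), (np.float64(-138.4), np.float64(-113.0))]
690 []
```

>>> send_rows(
  commands=[
    [-0.3, 0, 0, -2, 0],
    [-0.3, 0, 0, -2, 0],
    [-0.3, 0, 0, -2, 0],
    [-0.3, 0, 0, -1, 0],
    [-0.3, 0, 0, 0, 0],
  ],
)

```text
time: 38.45
ee_pos: [0.5642, -0.0693, -0.0081]
tcp_rot: [[-0.007, 0.009, -1.0], [0.001, -1.0, -0.009], [-1.0, -0.001, 0.007]]
contact_force: [-6.8, 0.3, 1.4]
width: 0.349
```

>>> send_rows(
  commands=[
    [-0.3, 0, 0, -2, 0],
    [-0.3, 0, 0, -2, 0],
    [-0.3, 0, 0, 0, 0],
  ],
)

```text
time: 38.83
ee_pos: [0.5661, -0.0692, -0.0085]
tcp_rot: [[-0.011, 0.009, -1.0], [0.002, -1.0, -0.009], [-1.0, -0.002, 0.011]]
contact_force: [-14.6, -0.7, 6.6]
width: 0.349
```

>>> send_rows(
  commands=[
    [-0.3, 0, 0, -2, 0],
    [-0.3, 0, 0, 0, 0],
    [-0.3, 0, 0, 0, 0],
  ],
)

```text
time: 39.2
ee_pos: [0.5659, -0.069, -0.0091]
tcp_rot: [[-0.016, 0.009, -1.0], [0.002, -1.0, -0.009], [-1.0, -0.002, 0.015]]
contact_force: [-20.1, -1.2, 9.7]
width: 0.348
```

The tray has stopped dead: 20 N and no movement. I back off and check it against the stop.

>>> send_rows(
  commands=[
    [-0.3, 0, 0, 4, 0],
    [-0.3, 0, 0, 10, 0],
    [-0.3, 0, 0, 25, 0],
    [-0.3, 0, 0, 20, 0],
    [-0.3, -40, 0, 0, 0],
    [-0.3, -55, 0, 0, 0],
    [-0.3, -55, 0, 0, 0],
    [-0.3, -60, 0, -25, 0],
    [-0.3, 0, 0, -35, 0],
    [-0.3, 0, 0, 0, 0],
    [-0.3, 0, 0, 0, 0],
  ],
)

```text
time: 40.58
ee_pos: [0.5724, -0.0696, 0.2003]
tcp_rot: [[-0.002, 0.009, -1.0], [0.0, -1.0, -0.009], [-1.0, -0.0, 0.002]]
contact_force: [-0.0, 0.9, -0.6]
width: 0.346
```

```bash
python3 t.py w8.png
python3 - <<'E'
from m import *
c=cam('wrist'); P=cloud(c)*1000
# profile along centre: flare tops, tray front, stop
for y0 in(-69,-110,-30):
    k=(np.abs(P[...,1]-y0)<3)&(P[...,0]>560)&(P[...,0]<770); q=P[k]; o=np.argsort(q[:,0]); q=q[o]
    print(y0,[(int(x),round(float(np.median(q[np.abs(q[:,0]-x)<1.5][:,2])),0)) for x in range(560,765,4) if (np.abs(q[:,0]-x)<1.5).any()])
E
```

```text
shift [208.3  -0.6   6.7] yaw 0.0 phi -179.5 pos [572.1 -69.6 200.2] t 40.625 F [ 0.7 -0.7 -0.5] w 0.352074123164127 j [-0.26  0.11  1.66 -0.    1.37  1.3 ]
glass [652.95, -68.16, 98.52, 55.77, 0.48]
base [[580.1, -131.2], [652.9, -68.8], [729.8, -4.2]]
630 [(np.float64(-24.3), np.float64(-0.5)), (np.float64(-138.3), np.float64(-114.4))]
650 [(np.float64(-24.3), np.float64(-0.3)), (np.float64(-138.2), np.float64(-113.9))]
670 [(np.float64(-24.0), np.float64(-0.1)), (np.float64(-137.8), np.float64(-113.9))]
690 [(np.float64(-35.3), np.float64(0.2)), (np.float64(-137.9), np.float64(-99.7))]
stop x [688.8 728.7 733.7 739.4] 1151
-69 [(560, -1.0), (564, -1.0), (568, -1.0), (580, 45.0), (584, 307.0), (588, 45.0), (596, 61.0), (600, 57.0), (604, 61.0), (608, 61.0), (612, 61.0), (616, 61.0), (620, 62.0), (624, 62.0), (628, 62.0), (632, 62.0), (636, 62.0), (640, 62.0), (644, 62.0), (648, 367.0), (652, 61.0), (656, 62.0), (660, 62.0), (664, 62.0), (668, 62.0), (672, 61.0), (676, 62.0), (680, 62.0), (684, 62.0), (688, 62.0), (692, 62.0), (696, 62.0), (700, 62.0), (704, 60.0), (708, 58.0), (712
[... 496 characters left out ...]
), (692, 59.0), (696, 61.0), (700, 61.0), (704, 61.0), (716, 10.0), (720, 10.0), (724, 10.0), (728, 14.0), (732, 28.0), (736, 27.0), (740, 28.0)]
-30 [(560, 285.0), (564, 286.0), (568, 282.0), (572, 282.0), (576, 282.0), (580, 282.0), (584, 283.0), (588, 277.0), (592, 9.0), (604, 60.0), (608, 61.0), (612, 60.0), (616, 10.0), (620, 10.0), (624, 10.0), (628, 10.0), (632, 10.0), (636, 10.0), (640, 10.0), (644, 10.0), (648, 10.0), (652, 10.0), (656, 10.0), (660, 9.0), (664, 10.0), (668, 10.0), (672, 10.0), (676, 10.0), (680, 9.0), (684, 10.0), (688, 26.0), (692, 61.0), (696, 60.0), (700, 60.0), (704, 61.0), (716, 10.0), (720, 10.0), (724, 9.0), (728, 17.0), (732, 28.0), (736, 28.0), (740, 27.0)]
```

View pics/w8.png

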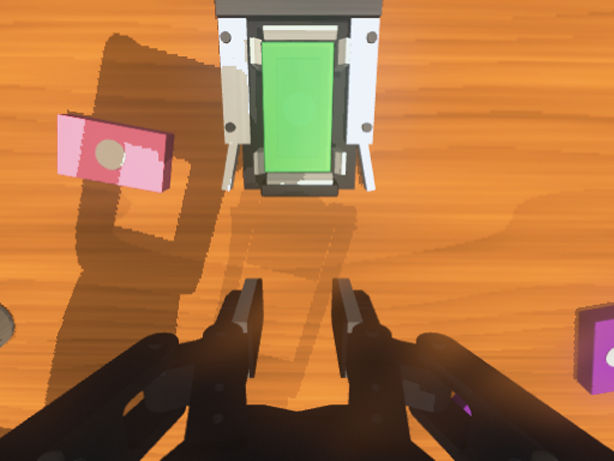

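The tray sits between the rails, and its base plate runs without a gap up to the stop face (x≈728). The glass is square in the pocket and the gripper is clear.

```bash
python3 -c "
from plant import ticket; print(ticket.job_done())"
```

```text
the job is handed in; nothing more can be done
None
```

I stacked the oak foot, brass frame and glass in the tray pocket and slid the loaded tray home against the end stop. I handed the job in at about 41 s of the 67 s allowed; the hand-in reports no verdict.

**Last checks**
- **Tray:** it stopped dead at 20 N. The black base then showed no gap up to the stop face, to about 2–3 mm. Its centre is at y ≈ -68.8 mm, against a rail centre line of about -69.1 mm.
- **Stack:** the glass top read 61–62 mm with the tray home (nominal 62). The glass measured about 0.5° off world x and within about 1 mm of the pocket centre. The oak and frame were measured when placed, flat and within about 1 mm of centre, and could not be seen after the glass went on.
- **Bystanders:** I planned the paths clear of the tin, roll and bottle, and felt no unexpected contact. I did not measure them again at the end.

**What went wrong or disagreed**
- **First oak grasp:** the gripper closed on air above the block without touching it. The real fingertips lay about 24 mm (shut) to 37 mm (open) behind the stated tool point. I measured this, corrected for it, and the later grasps held.
- **Glass in the hand:** it seemed to creep about 1 mm while being carried, so I raised the grip to 60 N before setting it down.

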